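Book out a packed parcel on the bench switches

TASK

Book out the parcel that has just been packed: first press the small round key down until it clicks, to count it, and let it come up; then press the big mushroom key, which is much stiffer, down until it clicks, to release the parcel. Leave the long bar key unpressed, and leave all three keys up when you are done.

Things in the scene. Friction and masses are not known exactly. Their poses are not given: they have to be found in the camera images.
- small_switch_top (a point): Small round key: flat black disc 36 mm across on a grey switch housing 84 x 84 mm, cover at z 34 mm, fixed to the bench. Point: centre of the key's top, sinks with it; z 52 mm at rest. Sinks 8 mm to a hard stop, clicks at 6 mm (no force drop felt), springs back. Light spring: 0.9 N to start, 2.5 N at the click, 3 N fully down.
- mushroom_switch_top (a point): Mushroom key: black head 64 mm across, flat on its inner 50 mm, on a grey switch housing 84 x 84 mm, cover at z 34 mm, fixed to the bench. Point: centre of the key's top, sinks with it; z 64 mm at rest. Sinks 8 mm to a hard stop, clicks at 6 mm (no force drop felt), springs back. Stiff spring: 3.6 N to start, 9.9 N at the click, 12 N fully down; a 6 N push does not click it.
- bar_switch_top (a point): Bar key, not to be pressed: black rectangular bar 28 x 68 mm on a grey switch housing 84 x 84 mm, cover at z 34 mm, fixed to the bench. Point: centre of the key's top, sinks with it; z 52 mm at rest. Same 8 mm travel, light spring (3 N fully down).

How it is judged:
By the outcome, as a careful person would: the job done as asked, in the order asked, and still so for the second after the job is handed in, with the robot touching nothing.
It also fails if it takes over 32 s, if anything falls off the work surface, if the arm or the gripper's body presses on something with over 40 N, if the wrist force passes 120 N, or if a joint passes its speed limit or range.

ROBOT

A 7-joint arm with a two-finger parallel gripper is mounted at the origin on a cart in front of the work surface, level with it; the furniture and walls round the work are solid. World frame = base frame: x ahead of the robot, y to its left, z up, the work surface at z = 0. Lengths are in m, angles in degrees, forces in N, time in s.
With the tool pointing down it reaches from about 0.425 to 0.875 m from the base axis. Payload 4.7 kg.
Tool frame: the origin (TCP) lies between the finger pads; the fingertips stand env.tip_reach ahead of it and the grasp point (between the pads) lies 2 mm behind it (env.tip_reach is the distance from the TCP to the fingertips, in m); z points along the fingers, y is the line along which they close (so a half turn about z gives the same grasp; the last joint's range is limited). The gripper opens to 87 mm and grips with 3 to 60 N. Pads are 19 mm wide; open, the fingers measure 117 mm over their backs; the gripper's body (75 mm by 190 mm) begins 51 mm behind the grasp point.
Start: joints at [-71.958, 18.392, -4.016, 83.108, 1.295, 78.541, -3.26], TCP at [0.193, 0.621, 0.24] pointing down, gripper open.
Joint ranges: [-163.93, 163.93], [-17.29, 119.83], [-79.2, 71.16], [3.27, 140.29], [-89.18, 269.18], [5.43, 117.66], [-154.24, 154.24]. Speed limits (degrees/s): [147.25, 147.25, 180, 180, 180, 180, 180].

INTERFACE

Orientations are given as [roll, pitch, yaw] about the fixed x, y, z axes, in that order (R = Rz(yaw) Ry(pitch) Rx(roll)).
In Python, from cell import env gives the robot as it stands.
- The arm moves only by the tool move_tool, called as a command line: name --pt "numbers of a row" for each row, then --argument value for the rest. Schema: {"type":"object","properties":{"steps":{"type":"array","items":{"type":"array","prefixItems":[{"type":"array","items":{"type":"number"},"minItems":3,"maxItems":3},{"type":"number"},{"type":"number"}],"minItems":3,"maxItems":3},"minItems":1,"maxItems":8},"grip_force":{"type":"number"},"only":{"type":"string"},"quiet":{"type":"boolean"},"lines":{"type":"string"}},"required":["steps"],"additionalProperties":false}. steps is a list of rows, 1 to 8 of them, each written [[dx, dy, dz], turn, opening]: dx, dy, dz in shares of 0.75 m (1.0 is 0.75 m), then a turn about the tool's z in parts of the range, where 1.0 means 90 degrees, then the finger opening in m; each row is the pose to reach, as a shift and turn from the pose commanded when the call began, along the tool's axes at that moment; what a row does not reach only later rows make up. A row lasts 1/12 s, in which the tool goes at most 0.0417 m and 7.16 degrees, less where a joint would pass 70% of its speed; a pose out of reach is approached as far as the arm can. The fingers move at their own pace and stop on an object; grip_force is the grip in N (left out, the last holds). Time passes only in rows, so rows that do not move let the fingers close. The tool returns the time, the measured TCP pose, the force, the opening and the grip force at its end. only (a regular expression) keeps the lines of the reply that match it, lines (a string "A,B") keeps lines A to B, and quiet returns only ok. Shift and turn numbers lie between -1 and 1, and a call with a number outside is refused. Input that does not fit is refused with a message, and nothing moves.
- env.get_obs(): the state, without advancing time (a new reading comes with each control period).
- env.read_camera(name): name is "scene" or "top" or "wrist"; returns a dict with "color" (400x640x3 uint8, blue, green, red), "fx", "fy", "cx", "cy" (pixels), "world_from_camera" (4x4, takes a point from camera to world coordinates). Camera axes: x right, y down, z forward; pixel columns grow to the right and rows downward; lengths in m; the calibration is good to about 2 mm. A picture is of the moment at which its call begins. There is no depth.
- env.sign_off(): hands the job in; it is judged then, once.
The state is a dict: "time_s": time; "qpos": joint angles; "joint_velocities": joint speeds; "effort": joint torques, N m; "tool_pos": TCP position; "tool_rot": TCP orientation; "force": force on the tool from outside, world axes, zero at the start; "wrist_torque": the same for the moment, N m; "grip_width": finger opening in m; "grasp_force": force on a finger pad.
Only numpy, scipy, OpenCV 4.12 (cv2) and the standard library are available. Lean on these libraries where they do the work, as an engineer would, in place of code of your own. Each camera call takes 0.05 s, during which the arm holds its last target. There are 200 camera calls.

## Working session

There is one attempt and no reset: what is moved stays moved. The work goes in short steps, Python scripts to look and compute and a tool call to move; the robot and the scene stay as the last step left them, time stands still between calls to the robot, and variables do not carry over. Pictures are saved under pics/ and viewed, at most 10 in all, crops included, and the job is handed in when it is done.

```bash
ls; mkdir -p pics; python3 - <<'E'
from cell import env
import cv2
print(env.tip_reach); o=env.get_obs(); print(o['tool_pos'],o['tool_rot'],o['force'],o['time_s'],o['grip_width'])
for n in("scene","top"):
    c=env.read_camera(n); cv2.imwrite(f'pics/{n}0.png',c['color']); print(n,c['fx'],c['cx'],c['cy'],c['world_from_camera'].round(3).tolist())
E
```

```text
cell.py
pics
0.017
[0.19246571 0.62029864 0.23842315] [-1.79887377e+02  5.00101185e-03  1.62766674e+02] [ 0.21503852  0.68360874 -0.04300299] 0.0 0.08691908383785403
scene 459.3227593739402 321.2938673018881 205.3752591760935 [[0.894, -0.331, 0.301, 0.244], [-0.448, -0.656, 0.608, -0.415], [-0.004, -0.679, -0.734, 0.79], [0.0, 0.0, 0.0, 1.0]]
top 462.43697039197497 322.33825218469207 201.02085804651023 [[0.016, -0.994, 0.109, 0.389], [-1.0, -0.017, -0.011, 0.165], [0.013, -0.108, -0.994, 1.021], [0.0, 0.0, 0.0, 1.0]]
```

View pics/scene0.png

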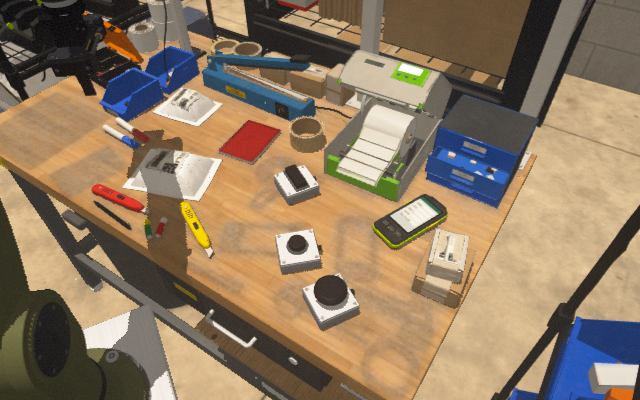

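View pics/top0.png

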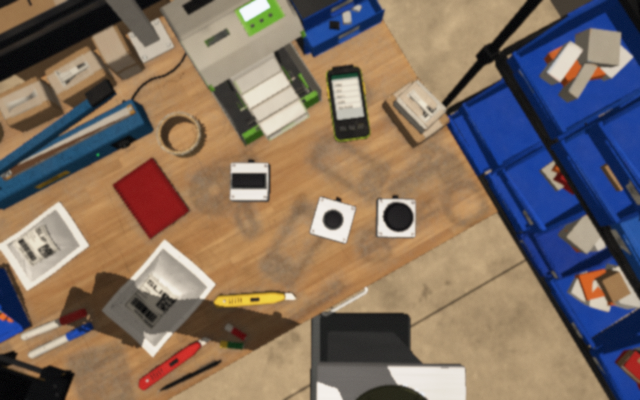

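The scene view shows the bar key at (297,178), small key at (297,242) and mushroom at (330,289). In the top view they are at (249,181), (333,219) and (398,216). I'll enlarge both.

```bash
python3 - <<'E'
import cv2,numpy as np
a=cv2.imread('pics/scene0.png')[220:320,260:370];b=cv2.imread('pics/top0.png')[180:255,300:430]
r=lambda i:cv2.resize(i,None,fx=6,fy=6,interpolation=cv2.INTER_CUBIC)
cv2.imwrite('pics/sc.png',cv2.resize(a,(660,600),interpolation=2));cv2.imwrite('pics/tc.png',r(b))
E
```

```text
(no output)
```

View pics/sc.png

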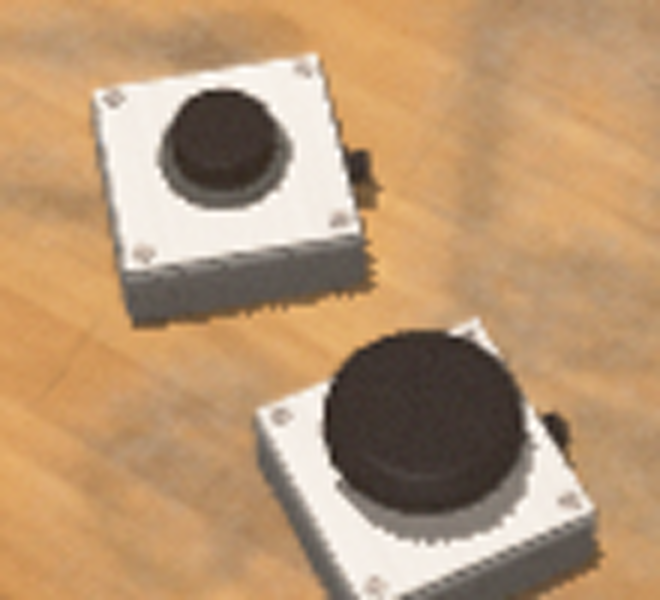

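View pics/tc.png

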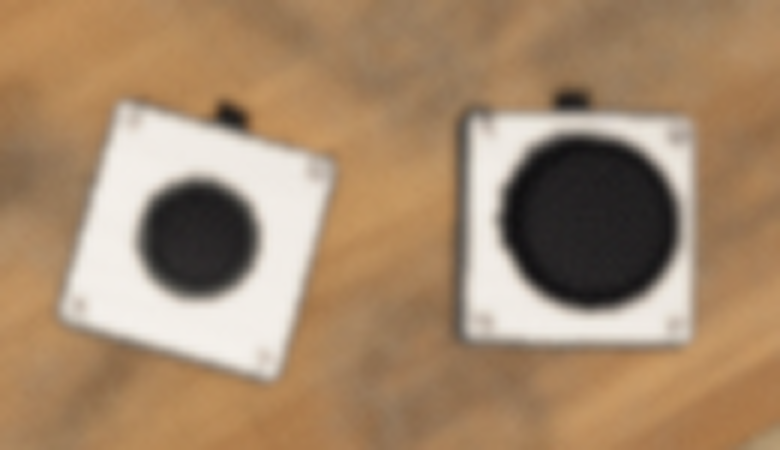

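The scene crop puts the small key top centre at (296.8,242.8) and the mushroom top at (330.7,288). The top crop puts them at (333.2,219.5) and (398.5,216.8).

```bash
cat > h.py <<'E'
from cell import env
import numpy as np
from scipy.spatial.transform import Rotation as R
def ray(c,p):
    T=c['world_from_camera'];d=T[:3,:3]@[(p[0]-c['cx'])/c['fx'],(p[1]-c['cy'])/c['fy'],1];return T[:3,3],d/np.linalg.norm(d)
def tri(rs):
    M=[np.eye(3)-np.outer(d,d) for o,d in rs];x=np.linalg.solve(sum(M),sum(m@o for m,(o,d) in zip(M,rs)))
    return x,max(np.linalg.norm(m@(x-o)) for m,(o,d) in zip(M,rs))
def plane(r,z): return r[0]+r[1]*(z-r[0][2])/r[1][2]
def to_tool(p):
    o=env.get_obs();return R.from_euler('xyz',o['tool_rot'],degrees=True).inv().apply(np.array(p)-o['tool_pos'])
E
python3 - <<'E'
from h import *
s=env.read_camera('scene');t=env.read_camera('top')
for n,a,b,z in(('small',(296.8,242.8),(333.2,219.5),.052),('mush',(330.7,288),(398.5,216.8),.064),('bar',(297,178),(249,181),.052)):
    r=[ray(s,a),ray(t,b)];x,e=tri(r);print(n,x,e,plane(r[0],z),plane(r[1],z),'tool',to_tool(x))
E
```

```text
small [0.45702164 0.13007921 0.04662708] 0.00035460065127597044 [0.45582662 0.12606607 0.052     ] [0.45630705 0.13036747 0.052     ] tool [-0.39789943 -0.389828    0.19275997]
mush [ 0.46432659 -0.00557987  0.06157672] 0.00079303687376679 [ 0.46437318 -0.00711488  0.064     ] [ 0.46337848 -0.00490235  0.064     ] tool [-0.44506896 -0.51724975  0.17796215]
bar [0.53824574 0.31078726 0.04006412] 0.0016985599935045977 [0.53522144 0.29892965 0.052     ] [0.53480631 0.30946355 0.052     ] tool [-0.42193851 -0.19316127  0.19909588]
```

The manual's scale: shifts go in shares of 0.75 m and turns go in shares of 90 degrees. Converting my numbers, -0.224 m / 0.75 = -0.2987, -0.028 m / 0.75 = -0.0373.

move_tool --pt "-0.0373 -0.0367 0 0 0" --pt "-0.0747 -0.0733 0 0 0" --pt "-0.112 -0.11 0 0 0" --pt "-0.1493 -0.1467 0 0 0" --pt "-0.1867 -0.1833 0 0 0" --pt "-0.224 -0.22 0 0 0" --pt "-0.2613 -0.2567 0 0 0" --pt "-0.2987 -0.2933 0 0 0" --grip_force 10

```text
refused: steps[0]: [-0.0373, -0.0367, 0, 0, 0] is too long (schema: maxItems 3). Nothing was moved.
```

Nothing moved. I misread the format; it is rows with the three-number parts in brackets of their own. Resending.

move_tool --steps '[[[-0.0373,-0.0367,0],0,0],[[-0.0747,-0.0733,0],0,0],[[-0.112,-0.11,0],0,0],[[-0.1493,-0.1467,0],0,0],[[-0.1867,-0.1833,0],0,0],[[-0.224,-0.22,0],0,0],[[-0.2613,-0.2567,0],0,0],[[-0.2987,-0.2933,0],0,0]]' --grip_force 10

```text
time_s: 0.87
tool_pos: [0.3419, 0.3424, 0.2396]
tool_rot: [180.0, -0.0, 162.8]
force: [1.3, 0.4, 0.0]
grip_width: 0.0416
grasp_force: 0.0
```

move_tool --steps '[[[-0.0373,-0.0367,0.0133],0,0],[[-0.0747,-0.0733,0.0267],0,0],[[-0.112,-0.11,0.04],0,0],[[-0.1493,-0.1467,0.0533],0,0],[[-0.1867,-0.1833,0.0667],0,0],[[-0.232,-0.2253,0.0667],0,0],[[-0.232,-0.2253,0.0667],0,0],[[-0.232,-0.2253,0.0667],0,0]]'

```text
time_s: 1.53
tool_pos: [0.4586, 0.1284, 0.1896]
tool_rot: [-180.0, 0.0, 162.4]
force: [-1.0, 0.5, 0.6]
grip_width: 0.0005
grasp_force: 0.0
```

```bash
python3 - <<'E'
from h import *
import cv2
c=env.read_camera('wrist');cv2.imwrite('pics/w1.png',c['color'])
for p in((.456,.129,.052),(.464,-.006,.064)):
    q=np.linalg.inv(c['world_from_camera'])@[*p,1];print(c['fx']*q[0]/q[2]+c['cx'],c['fy']*q[1]/q[2]+c['cy'])
print(to_tool((.456,.129,.052)))
E
```

```text
321.80380628915225 191.86361346504114
190.2323716438962 243.77708917690688
[ 0.00096255 -0.00232633  0.13758295]
```

View pics/w1.png

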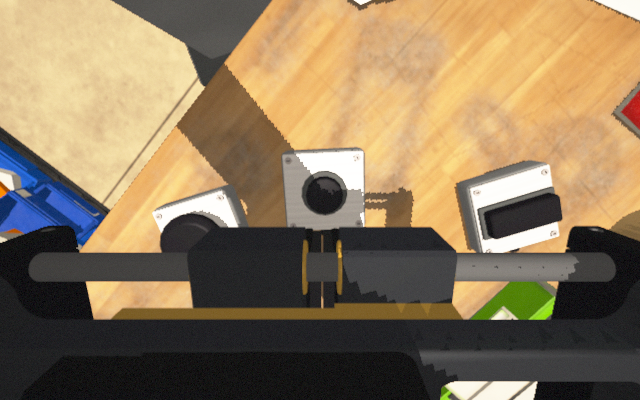

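The wrist view shows the small key at (325,192), about 2 mm from the prediction at (322,192). Descending.

Converted, 0.112 m / 0.75 = 0.1493, 0.002 m / 0.75 = 0.0027.

move_tool --steps '[[[0.0027,0,0.0467],0,0],[[0.0027,0,0.0933],0,0],[[0.0027,0,0.1333],0,0],[[0.0027,0,0.1493],0,0],[[0.0027,0,0.1493],0,0],[[0.0027,0,0.1493],0,0]]'

```text
time_s: 2.08
tool_pos: [0.4547, 0.1336, 0.0774]
tool_rot: [-180.0, -0.1, 162.9]
force: [-0.1, -0.9, 0.9]
grip_width: 0.0004
grasp_force: 0.0
```

move_tool --steps '[[[0,0,0.0053],0,0],[[0,0,0.0107],0,0],[[0,0,0.016],0,0],[[0,0,0.02],0,0],[[0,0,0.02],0,0],[[0,0,0.02],0,0]]'

```text
time_s: 2.58
tool_pos: [0.4563, 0.1326, 0.0631]
tool_rot: [179.9, 0.1, 162.8]
force: [1.5, 2.4, 2.3]
grip_width: 0.0007
grasp_force: 1.2
```

Converted, 0.002 m / 0.75 = 0.0027, 0.0015 m / 0.75 = 0.002.

move_tool --steps '[[[0,0,0.0013],0,0],[[0,0,0.002],0,0],[[0,0,0.0027],0,0],[[0,0,0.0027],0,0]]'

```text
time_s: 2.92
tool_pos: [0.4562, 0.1324, 0.0614]
tool_rot: [179.9, 0.0, 162.8]
force: [1.1, 1.3, 5.4]
grip_width: 0.0002
grasp_force: 3.1
```

move_tool --steps '[[[0,0,0.0007],0,0],[[0,0,0.0013],0,0],[[0,0,0.002],0,0],[[0,0,0.002],0,0]]'

```text
time_s: 3.25
tool_pos: [0.4564, 0.1325, 0.0611]
tool_rot: [179.9, 0.0, 162.8]
force: [-3.6, 0.8, 16.5]
grip_width: 0.0006
grasp_force: 8.4
```

Hard stop felt (16 N at 8 mm), so the small key has clicked. I'll lift and move over the mushroom.

Converted, -0.1295 m / 0.75 = -0.1727, -0.048 m / 0.75 = -0.064.

move_tool --steps '[[[0,0,-0.04],0,0],[[0,0,-0.0867],0,0],[[0,0,-0.0867],0,0],[[-0.016,-0.044,-0.0867],0,0],[[-0.032,-0.088,-0.0867],0,0],[[-0.048,-0.1333,-0.0867],0,0],[[-0.064,-0.1727,-0.0867],0,0],[[-0.064,-0.1727,-0.0867],0,0]]'

```text
time_s: 3.92
tool_pos: [0.4623, -0.0135, 0.1237]
tool_rot: [-179.8, -0.0, 162.2]
force: [-0.3, -0.2, -0.2]
grip_width: 0.0005
grasp_force: 0.0
```

```bash
python3 - <<'E'
from h import *
import cv2
c=env.read_camera('scene');cv2.imwrite('pics/s2.png',cv2.resize(c['color'][170:340,220:420],None,fx=3.5,fy=3.5))
c=env.read_camera('top');cv2.imwrite('pics/t2.png',cv2.resize(c['color'][150:300,240:440],None,fx=4,fy=4))
c=env.read_camera('wrist');cv2.imwrite('pics/w2.png',c['color'])
for p in((.456,.130,.052),(.464,-.0055,.064)):
    q=np.linalg.inv(c['world_from_camera'])@[*p,1];print(c['fx']*q[0]/q[2]+c['cx'],c['fy']*q[1]/q[2]+c['cy'])
print(to_tool((.464,-.0055,.064)), env.get_obs()['force'])
E
```

```text
504.06481424141737 151.27111591909974
325.47312348411305 221.03627501396457
[-0.00145147  0.00105251  0.05951897] [ 0.00226183  0.34382746 -0.46279798]
```

View pics/s2.png

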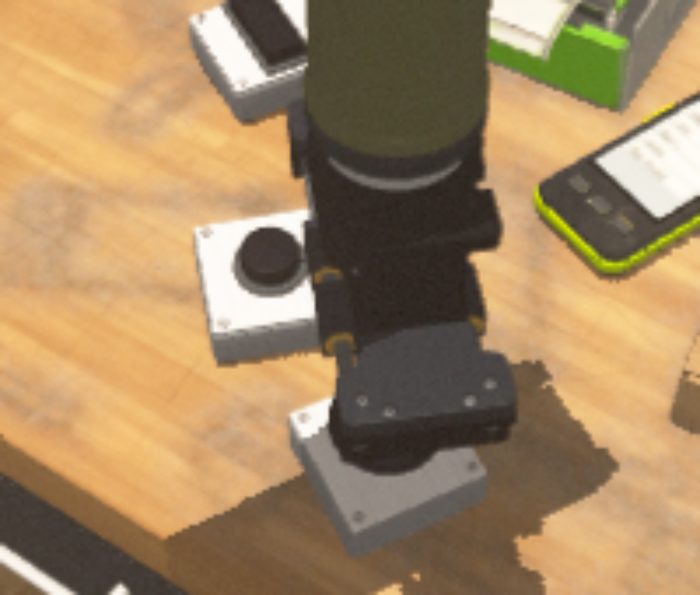

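View pics/w2.png

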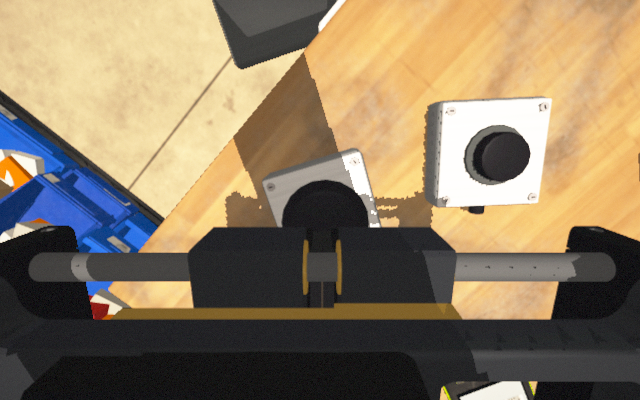

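The small key is back up, and the mushroom at about (325,222) matches the prediction. Pressing it now.

Converted, 0.05 m / 0.75 = 0.0667, 0.042 m / 0.75 = 0.056.

move_tool --steps '[[[0,0,0.0267],0,0],[[0,0,0.0467],0,0],[[0,0,0.056],0,0],[[0,0,0.06],0,0],[[0,0,0.0627],0,0],[[0,0,0.0653],0,0],[[0,0,0.0667],0,0],[[0,0,0.0667],0,0]]'

```text
time_s: 4.73
tool_pos: [0.4618, -0.0046, 0.0747]
tool_rot: [180.0, -0.2, 162.9]
force: [-6.6, 0.7, 10.1]
grip_width: 0.0007
grasp_force: 5.2
```

move_tool --steps '[[[0,0,0.0013],0,0],[[0,0,0.0027],0,0],[[0,0,0.0027],0,0],[[0,0,0.0027],0,0]]'

```text
time_s: 5.07
tool_pos: [0.4619, -0.0045, 0.0734]
tool_rot: [180.0, -0.2, 162.9]
force: [-7.7, 1.1, 14.1]
grip_width: 0.0004
grasp_force: 7.0
```

Converted, 0.002 m / 0.75 = 0.0027, 0.001 m / 0.75 = 0.0013.

move_tool --steps '[[[0,0,0.0013],0,0],[[0,0,0.0027],0,0],[[0,0,0.0027],0,0],[[0,0,0.0027],0,0]]'

```text
time_s: 5.4
tool_pos: [0.4622, -0.0045, 0.0732]
tool_rot: [179.9, -0.3, 162.9]
force: [-14.2, 0.2, 30.4]
grip_width: 0.0004
grasp_force: 15.0
```

move_tool --steps '[[[0,0,-0.04],0,0],[[0,0,-0.08],0,0],[[0,0,-0.1333],0,0],[[0,0,-0.1867],0,0],[[0,0,-0.1867],0,0],[[0,0,-0.1867],0,0],[[0,0,-0.1867],0,0]]'

```text
time_s: 5.98
tool_pos: [0.4629, -0.0054, 0.21]
tool_rot: [180.0, 0.0, 162.8]
force: [-0.1, -0.0, 0.3]
grip_width: 0.0004
grasp_force: 0.0
```

```bash
python3 - <<'E'
from h import *
import cv2
c=env.read_camera('scene');cv2.imwrite('pics/s3.png',cv2.resize(c['color'][160:340,240:400],None,fx=3.3,fy=3.3))
E
```

```text
(no output)
```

View pics/s3.png

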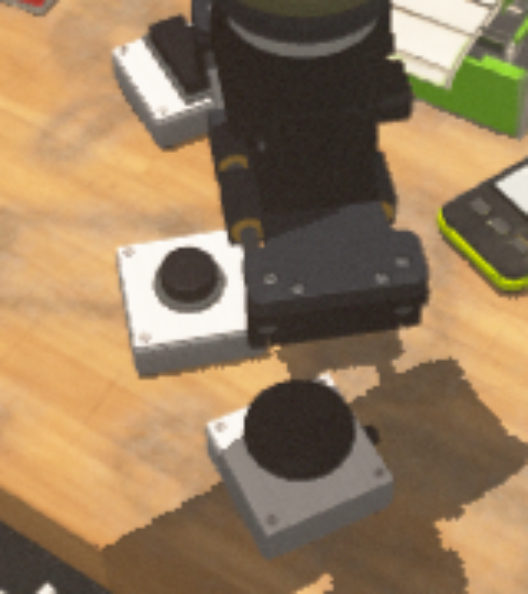

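The mushroom hit its hard stop (30 N). All three keys are up and the arm is clear.

```bash
python3 -c "
from cell import env
print(env.sign_off())"
```

```text
the job is handed in; nothing more can be done
None
```

I pressed the small key to its hard stop and let it come up, then did the same with the mushroom key; the bar key was not touched, all three keys are up, and the job is handed in.

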